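Drag the hardware tray out of its bay with the hook

ROBOT

A 6-joint arm with a two-finger parallel gripper is mounted at the origin on the work surface. World frame = base frame: x ahead of the robot, y to its left, z up, the work surface at z = 0. Lengths are in m, angles in rad, forces in N, time in s.
With the tool pointing down it reaches from about 0.4 to 0.925 m from the base axis. Payload 12.5 kg.
Tool frame: the origin (TCP) lies on the front face of the gripper's body, between the roots of the fingers; the fingertips stand 78 mm ahead of it and the grasp point (between the pads) lies 59 mm ahead of it (bot.finger_overhang is the distance from the TCP to the fingertips, in m); z points along the fingers, y is the line along which they close (so a half turn about z gives the same grasp; the last joint's range is limited). The gripper opens to 95 mm and grips with 3 to 60 N. Pads are 20 mm wide; open, the fingers measure 119 mm over their backs; the gripper's body (75 mm by 180 mm) begins 59 mm behind the grasp point.
Start: joints at [-1.374, 0.491, 1.559, -0, 1.092, -0.106], TCP at [0.186, -0.597, 0.292] pointing down, gripper open.
Joint ranges: [-3.1, 3.1], [-0.84, 2.19], [0.05, 2.79], [-1.13, 4.28], [0.06, 2.93], [-2.69, 2.69]. Speed limits (rad/s): [2.22, 2.22, 2.79, 3.14, 3.14, 3.14].

INTERFACE

Orientations are given as a unit quaternion [x, y, z, w].
In Python, from cell import monitor, vision, bot gives the robot as it stands.
- The arm moves only by the tool send_rows, never from a script. Its argument "motion" is a list of rows, each a list of 3 entries, a list of its own where there are three numbers: the turn, a rotation vector about the world's x, y, z in degrees, then the shift along the world's x, y, z in m, then the opening, from 0 (shut) to 1 (fully open). In form: [[[ax, ay, az], [dx, dy, dz], fingers], ...]. A call has 1 to 8 rows; each row shifts and turns the commanded pose from where the row before left it; what a row does not reach is not made up. A row lasts 1/10 s, in which the tool goes at most 50 mm and 8.59 degrees, less where a joint would pass 70% of its speed; a pose out of reach is approached as far as the arm can. A call with a gripper value outside its range is refused whole. The fingers move at their own pace and stop on an object; "force" is the grip in N (left out, the last holds). Time passes only in rows, so rows that do not move let the fingers close. It gives the time, the measured TCP pose, the force, the opening and the grip force at its end, in the units of the state.
- monitor.get_obs(): the state, without advancing time (a new reading comes with each control period).
- vision.get_image(name): name is "scene" or "side" or "wrist"; returns the picture (400x640x3 uint8, red, green, blue); there is no depth.
- vision.camera_model(name): a dict with "vertical_fov" (degrees; the focal length in pixels is half the picture's height over the tangent of half this angle, whatever the lens; pixels are square), "cx", "cy" (the principal point, pixels), "rvec" (rotation vector, rad) and "tvec" (3), from world to camera coordinates, as OpenCV has them. Camera axes: x right, y down, z forward; pixel columns grow to the right and rows downward; lengths in m; the calibration is good to about 2 mm. A picture is of the moment at which its call begins: read the wrist's pose just before it. camera_model takes no time and is no camera call; for the wrist camera it gives the pose at the moment of the call.
- bot.hand_in(): hands the job in; it is judged then, once.
The state is a dict: "clock": time; "joints": joint angles; "qd": joint speeds; "tau": joint torques, N m; "tcp_pos": TCP position; "eef_rot": TCP orientation; "force": force on the tool from outside, world axes, zero at the start; "moment": the same for the moment, N m; "width": finger opening in m; "gripper_force": force on a finger pad.
Only numpy, scipy, OpenCV 4.12 (cv2) and the standard library are available. Lean on these libraries where they do the work, as an engineer would, in place of code of your own. Each camera call takes 0.05 s, during which the arm holds its last target. There are 200 camera calls.

TASK

Using the wooden-handled drag hook and never your fingers on the tray, put the hook's tip through the brass eye of the red tray and draw the tray out of its bay until it comes up against the brass stop bar; keep a steady pull of about 10 N on it there for half a second or so, so that it is truly home, and never pull or push the tray with more than about 20 N. Then take the hook out of the eye, leaving the tray against the stop bar, and lay the hook down flat on the green cutting mat; do not drop it. Keep the dye jar in the tray upright and leave everything else on the bench where it is.

Things in the scene. Friction and masses are not known exactly. Their poses are not given: they have to be found in the camera images.
- bay: Open-topped bay fixed to the bench, 310 x 136 mm: 6 mm steel floor, 10 mm dark wooden cheeks up to z = 52 mm along both sides, a back wall; 116 mm clear between the cheeks. Origin: centre of its underside, on the bench. Its -x axis is the way out: that end has no wall and the bench before it is free. Nothing covers it.
- bay_mouth (a point): Middle of the bay's open end, on its floor: bay x = -0.155, z = 6 mm. Near it a brass stop bar (12 mm thick in x, z = 6 to 18 mm) crosses the floor, clamped to the cheeks (thumbscrews over the cheeks, 70 mm high). Its setting differs each time and is NOT measured: the tray is home with its origin somewhere from bay x = -0.045 to -0.075. Feel for it; the bar does not give.
- tray: Loose red tray 140 (x) x 110 (y) x 45 (z) mm on the bay's floor, 3 mm play to each cheek; axes as the bay's within a degree or two; origin at its underside's centre. Starts at bay x 0.045 to 0.075, slides out to -x by 90 to 150 mm until its front wall (70 mm before its origin) meets the stop bar; the eye passes over the bar. 0.5 to 0.8 kg with contents; dragging takes about 2 to 8 N.
- eye (a point): Centre of the hole of the tray's brass eye: an upright ring of 5 mm bar, hole 20 mm, outer width 32 mm, in the tray's x-z plane: its hole runs along the tray's y, across the bay. It lies 92 mm before the tray's origin (22 mm before the front wall), 38 mm above the tray's underside (44 mm above the bench). A lug joins it to the wall. About 55 mm are free on each side of it to the cheeks.
- hook: Drag hook, 0.13 kg, lying flat on the mat. Wooden handle 100 (x) x 24 (y) x 22 (z) mm, origin at the centre of its underside; grip it across y. Ahead (+x) a 16 mm brass ferrule to x = 62 mm, then a 6 mm steel shank along x at z = 11 mm to a bend at x = 190 mm, where a 6 mm prong 28 mm long turns off level to +y (left), leaning 3 mm back. Centre of mass about 40 mm ahead of the origin.
- hook_tip (a point): Centre of the end of the hook's prong, at (187, 28, 11) mm in the hook's frame; the prong ends in a round 3 mm further on. Axes as the hook's.
- mat: Green cutting mat fixed on the bench, 240 (x) x 320 (y) x 3 mm, origin at the centre of its underside. The hook starts on it and must end on it.
- dye: Small dye jar, 36 mm across and 50 mm high, black cap, loose, standing in the right (-y) half of the tray; origin at the centre of its underside. It must stay upright.
- cream: Bystander: white jar 60 mm across, 85 mm high; origin at its underside.
- mallet: Bystander: wooden mallet 224 mm long and 48 mm high, lying.
- tin: Bystander: blue tin cup 74 mm across, 95 mm high.
- punch_block: Bystander: wooden block 120 x 75 x 50 mm with punches standing in it, up to 110 mm high.
- rivet_weight: Bystander: brass knobbed weight 50 mm across, 56 mm high.
- awl: Bystander: orange-handled awl 170 mm long, lying.
Things that resemble listed ones, but are neither listed nor needed, are in the scene too. There is more than one size of the tray; the job needs the larger.

How it is judged:
On the way, in this order (a step that is already met when the one before it is completed fails the run):
1. the hook's tip is through the eye (y of hook_tip in the frame of eye between 0.004 and 0.035 m and x of hook_tip in the frame of eye between -0.012 and 0.012 m and z of hook_tip in the frame of eye between -0.012 and 0.012 m), for 0.1 s.
2. with the hook in the eye the tray is pulled against the stop bar with at least 3 N for 0.3 s (all of step 1 and contact force between tray and stop_bar above 3 N and contact force between hook and tray above 2 N), for 0.3 s.
3. the hook is out of the eye, clear of the tray, and the tray is still against the stop bar (gap under 3 mm) (distance between hook_tip and eye above 0.06 m and contact force between hook and tray below 0.05 N and x of stop_bar in the frame of tray above -0.079 m), for 0.1 s.
At the end, for the whole second after the job is handed in: The tray is at rest with its front within 3 mm of the stop bar; the hook lies flat (within 0.15 rad) and still on the mat with its handle's centre over the mat, clear of the tray; the dye jar stands upright (within 0.2 rad); the gripper has let go (x of stop_bar in the frame of tray above -0.079 m and linear speed of each of tray, hook below 0.01 m/s and x of hook in the frame of mat between -0.12 and 0.12 m and y of hook in the frame of mat between -0.16 and 0.16 m and z of hook in the frame of mat between 0 and 0.008 m and angle between hook's own z axis and vertical below 0.15 rad and angle between dye's own z axis and vertical below 0.2 rad and contact force between hook and tray below 0.05 N); the robot touches nothing.
It fails at once if the tray is pulled or pushed by the hook with more than 22 N (contact force between hook and tray above 22 N).
It fails at once if the fingers or the arm touch the tray (contact force between any of the fingers, the arm and tray above 0.5 N).
It fails at once if the dye jar tips (angle between dye's own z axis and vertical above 0.5 rad).
It fails at once if the hook is dropped (falls free at more than 0.5 m/s) (contact force between the fingers and hook below 0.05 N and linear speed of hook above 0.5 m/s).
It fails at once if a bystander is moved by more than 30 mm (distance of any of cream, mallet, tin, punch_block, rivet_weight, awl from where it was at the start of the episode above 0.03 m).
It also fails if it takes over 72 s, if anything falls off the work surface, if the arm or the gripper's body presses on something with over 40 N, if the wrist force passes 120 N, or if a joint passes its speed limit or range.

## Working session

There is one attempt and no reset: what is moved stays moved. The work goes in short steps, Python scripts to look and compute and a tool call to move; the robot and the scene stay as the last step left them, time stands still between calls to the robot, and variables do not carry over. Pictures are saved under pics/ and viewed, at most 10 in all, crops included, and the job is handed in when it is done.

Besides the shell and the picture viewer there is one more tool, called after "Emit:" as a command line: name --argument value ..., lists and objects as JSON in quotes. send_rows: Moves the arm, as the interface text tells. Its arguments: {"type":"object","properties":{"motion":{"type":"array","items":{"type":"array"}},"force":{"type":"number"}},"required":["motion"]}

```bash
mkdir -p pics; ls; cat > h.py <<'E'
import numpy as np, cv2
from cell import monitor, vision, bot
def cam(n):
    m=vision.camera_model(n); f=200/np.tan(np.radians(m["vertical_fov"])/2)
    R=cv2.Rodrigues(np.array(m["rvec"],float))[0]; return f,m["cx"],m["cy"],R,np.array(m["tvec"],float)
def ray(c,uv,z):
    f,cx,cy,R,t=c; d=R.T@np.array([(uv[0]-cx)/f,(uv[1]-cy)/f,1]); o=-R.T@t
    return o+d*(z-o[2])/d[2]
def proj(c,p):
    f,cx,cy,R,t=c; q=R@np.array(p)+t; return [round(float(f*q[0]/q[2]+cx),1),round(float(f*q[1]/q[2]+cy),1)]
def save(n,fn):
    c=cam(n); im=vision.get_image(n)[:,:,::-1].copy(); cv2.imwrite("pics/"+fn,im); return c,im
E
python3 - <<'E'
from h import *
for n in ["scene","side","wrist"]:
    c,im=save(n,n+"0.png"); print(n,c[:3],(-c[3].T@c[4]).round(3),c[3].round(2).tolist(),vision.camera_model(n).keys())
a=cv2.imread("pics/scene0.png");b=cv2.imread("pics/side0.png")
print(monitor.get_obs())
E
```

```text
pics
scene (np.float64(374.03457515627304), 317.889094583554, 197.6398207703269) [ 0.977 -0.318  0.843] [[0.56, 0.83, -0.01], [0.69, -0.47, -0.55], [-0.46, 0.3, -0.84]] dict_keys(['vertical_fov', 'cx', 'cy', 'rvec', 'tvec'])
side (np.float64(520.5161217526054), 325.4342925098674, 195.05131802664033) [0.141 0.906 1.13 ] [[-0.93, -0.37, -0.01], [-0.26, 0.67, -0.69], [0.27, -0.64, -0.72]] dict_keys(['vertical_fov', 'cx', 'cy', 'rvec', 'tvec'])
wrist (np.float64(284.34408290481775), 316.7816202716126, 202.78317046812796) [ 0.252 -0.575  0.385] [[0.3, -0.95, -0.0], [-0.93, -0.29, 0.24], [-0.23, -0.07, -0.97]] dict_keys(['vertical_fov', 'cx', 'cy', 'rvec', 'tvec'])
{'clock': 0.15, 'joints': array([-1.37361343e+00,  4.91405515e-01,  1.55929484e+00,  2.57104692e-06,
        1.09171549e+00, -1.05560308e-01]), 'qd': array([-0.00033733, -0.00142293, -0.00268634, -0.00060081, -0.0030059 ,
       -0.00142766]), 'tau': array([ 1.72017728e-03, -6.12896419e+01, -2.58277917e+01,  6.92193280e-02,
        4.73129936e-02, -5.71481507e-05]), 'tcp_pos': array([ 0.18636139, -0.59645314,  0.29181068]), 'eef_rot': array([ 9.88565184e-01,  1.50793594e-01, -1.77098198e-05, -4.11216967e-04]), 'force': array([-0.46106642, -0.34484902,  0.651109  ]), 'moment': array([-0.01245782,  0.02018918,  0.00374739]), 'gripper_force': 0.0, 'width': 0.09514228358413575}
```

View pics/scene0.png

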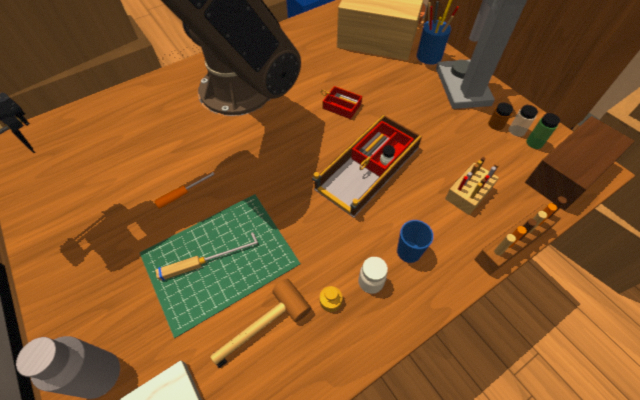

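View pics/side0.png

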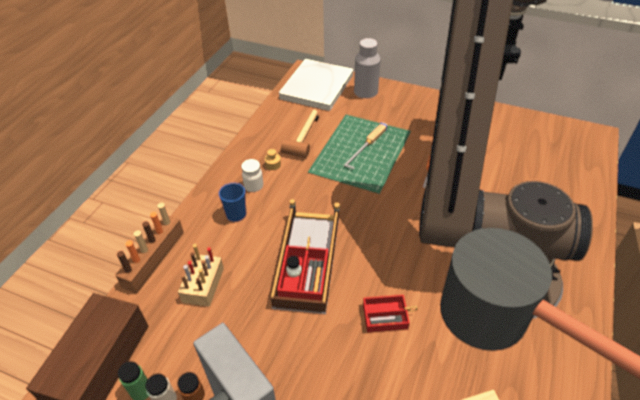

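The scene shows the hook on the mat (handle about (180,268), bend about (255,240)). The bay runs from its mouth at about (335,195) to its back at about (400,135), with the eye near (365,170). I'll enlarge both.

```bash
python3 - <<'E'
from h import *
a=cv2.imread("pics/scene0.png")
p=cv2.resize(a[110:220,305:430],None,fx=5,fy=5,interpolation=cv2.INTER_CUBIC)
cv2.imwrite("pics/c1.png",p)
q=cv2.resize(a[190:335,135:305],None,fx=4,fy=4,interpolation=cv2.INTER_CUBIC)
cv2.imwrite("pics/c2.png",q)
E
```

```text
(no output)
```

View pics/c1.png

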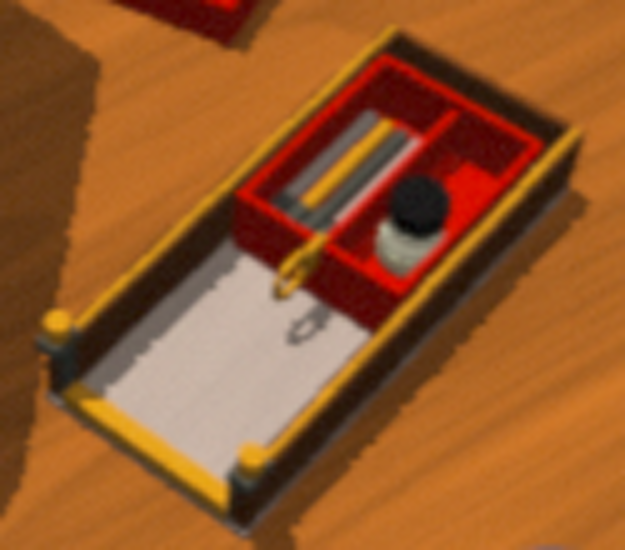

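View pics/c2.png

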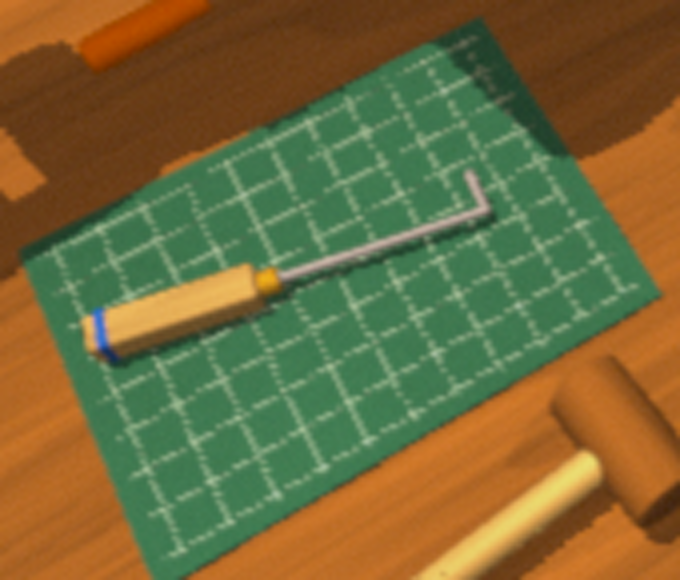

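```bash
python3 - <<'E'
from h import *
c=cam("scene")
A=lambda X,Y:(305+X/5-.4,110+Y/5-.4)
B=lambda X,Y:(135+X/4-.4,190+Y/4-.4)
P={}
for n,p,z in [("bl",A(395,27),.052),("br",A(580,130),.052),("fl",A(50,400),0),("fr",A(240,533),0),("eye",A(295,268),.044),("tfl",A(238,195),.051),("tfr",A(398,290),.051),("sh0",B(280,277),.014),("bend",B(486,212),.014),("tip",B(470,175),.014),("hr",B(92,330),.025),("m1",B(22,255),.003),("m2",B(482,18),.003),("m3",B(662,295),.003),("m4",B(160,580),.003),("stopL",A(72,390),.018),("stopR",A(228,495),.018)]:
    P[n]=ray(c,p,z)[:2]; print(n,P[n].round(4))
d=(P["bl"]+P["br"]-P["fl"]-P["fr"])/2; print("bay yaw",np.degrees(np.arctan2(d[1],d[0])),np.linalg.norm(d))
e=P["fl"]-P["fr"];print("from front edge",np.degrees(np.arctan2(-e[0],e[1])),np.linalg.norm(e))
h=P["bend"]-P["sh0"];print("hook yaw",np.degrees(np.arctan2(h[1],h[0])),np.linalg.norm(h))
u=h/np.linalg.norm(h);print("hook org",P["bend"]-.19*u,"grip yaw joint1")
g=P["m2"]-P["m1"];print("mat",np.degrees(np.arctan2(g[1],g[0])),sum(P[k] for k in("m1","m2","m3","m4"))/4)
E
```

```text
bl [0.4143 0.284 ]
br [0.5359 0.3182]
fl [ 0.4907 -0.0116]
fr [0.6161 0.0236]
eye [0.5189 0.1298]
tfl [0.4647 0.1313]
tfr [0.5656 0.1619]
sh0 [ 0.5172 -0.3458]
bend [ 0.5488 -0.2227]
tip [ 0.5207 -0.2186]
hr [ 0.4925 -0.4499]
m1 [ 0.4085 -0.4714]
m2 [ 0.414  -0.1536]
m3 [ 0.6514 -0.1605]
m4 [ 0.6381 -0.4749]
stopL [ 0.5023 -0.0048]
stopR [0.6022 0.0248]
bay yaw 104.86653599809864 0.3052898022217744
from front edge 105.69131760974437 0.13029153802625612
hook yaw 75.60589176903538 0.1270924827060096
hook org [ 0.50160814 -0.40672463] grip yaw joint1
mat 88.99596385313188 [ 0.52798496 -0.31508779]
```

The enlargements show the eye at scene (364,163), the stop bar right at the bay mouth, and the hook with its prong to the left (+y). I'm moving above the handle.

Emit:
send_rows --motion '[[[0,0,7.3],[0.0402,0.0265,0],1],[[0,0,7.3],[0.0402,0.0265,0],1],[[0,0,7.3],[0.0402,0.0265,0],1],[[0,0,7.3],[0.0402,0.0265,0],1],[[0,0,7.3],[0.0402,0.0265,0],1],[[0,0,7.3],[0.0402,0.0265,0],1],[[0,0,7.3],[0.0402,0.0265,0],1],[[0,0,7.2],[0.0402,0.0265,0],1]]'

```text
clock: 0.95
tcp_pos: [0.5095, -0.3831, 0.2921]
eef_rot: [0.788, 0.615, -0.0, -0.0]
force: [0.7, 0.2, 0.1]
width: 0.0951
gripper_force: 0.0
```

Emit:
send_rows --motion '[[[0,0,0],[0,0,-0.03],1],[[0,0,0],[0,0,-0.03],1],[[0,0,0],[0,0,0],1],[[0,0,0],[0,0,0],1]]'

```text
clock: 1.35
tcp_pos: [0.508, -0.3848, 0.2325]
eef_rot: [0.79, 0.613, -0.0, -0.0]
force: [-0.2, -0.6, 0.7]
width: 0.0953
gripper_force: 0.0
```

```bash
cat >> h.py <<'E'
from scipy.spatial.transform import Rotation as Ro
def pose():
    s=monitor.get_obs(); M=Ro.from_quat(s["eef_rot"]).as_matrix()
    yy=np.degrees(np.arctan2(M[1,1],M[0,1])); print("t",round(s["clock"],2),"tcp",s["tcp_pos"].round(4),"yaw_y",round(yy,2),"z",M[:,2].round(4),"F",s["force"].round(2),"M",s["moment"].round(2),"w",round(s["width"],4),"g",s["gripper_force"]); return s
E
python3 - <<'E'
from h import *
pose(); c,im=save("wrist","w1.png")
for p in [(0.5066,-0.387,.025),(0.549,-.2227,.014)]: print(proj(c,p))
E
```

```text
t 1.35 tcp [ 0.508  -0.3848  0.2325] yaw_y -14.36 z [-5.e-04  5.e-04 -1.e+00] F [-0.24 -0.6   0.68] M [-0.01 -0.12 -0.04] w 0.0953 g 0.0
[316.1, 199.4]
[316.2, 28.0]
```

View pics/w1.png

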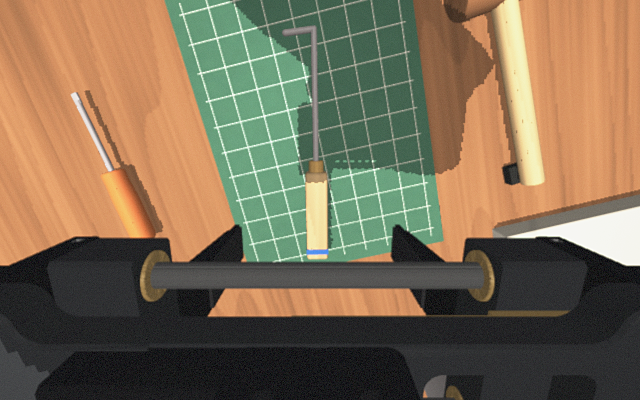

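The wrist view shows the handle centred (column 317, rows 175–258) and the bend at (316,30), as predicted. I'm descending to grip.

Emit:
send_rows --motion '[[[0,0,0],[0,0,-0.045],1],[[0,0,0],[0,0,-0.045],1],[[0,0,0],[0,0,-0.035],1],[[0,0,0],[0,0,-0.014],1],[[0,0,0],[0,0,-0.009],1],[[0,0,0],[0,0,0],1]]'

```text
clock: 2.0
tcp_pos: [0.5083, -0.3851, 0.085]
eef_rot: [0.79, 0.613, 0.0, 0.0]
force: [-0.5, 0.6, 0.7]
width: 0.095
gripper_force: 0.0
```

Emit:
send_rows --motion '[[[0,0,0],[0,0,0],0],[[0,0,0],[0,0,0],0],[[0,0,0],[0,0,0],0],[[0,0,0],[0,0,0],0],[[0,0,0],[0,0,0],0],[[0,0,0],[0,0,0],0]]' --force 50

```text
clock: 2.6
tcp_pos: [0.508, -0.3846, 0.0844]
eef_rot: [0.79, 0.613, 0.0, 0.0]
force: [0.0, 0.9, -0.8]
width: 0.0527
gripper_force: 0.0
```

Emit:
send_rows --motion '[[[0,0,0],[0,0,0],0],[[0,0,0],[0,0,0],0],[[0,0,0],[0,0,0],0],[[0,0,0],[0,0,0],0],[[0,0,0],[0,0,0],0],[[0,0,0],[0,0,0],0]]'

```text
clock: 3.2
tcp_pos: [0.5079, -0.3846, 0.0842]
eef_rot: [0.79, 0.613, 0.0, -0.0]
force: [-0.0, 0.0, -0.2]
width: 0.0234
gripper_force: 49.9
```

Emit:
send_rows --motion '[[[0,0,0],[0,0,0.02],0],[[0,0,0],[0,0,0.04],0],[[0,0,0],[0,0,0.05],0],[[0,0,0],[0,0,0],0]]'

```text
clock: 3.6
tcp_pos: [0.5095, -0.3858, 0.2004]
eef_rot: [0.79, 0.613, 0.001, 0.005]
force: [0.5, -0.7, -1.4]
width: 0.0235
gripper_force: 49.9
```

Emit:
send_rows --motion '[[[0,0,3],[0.01,0.038,0],0],[[0,0,3.8],[0.012,0.0465,0],0],[[0,0,3.8],[0.012,0.0465,0],0],[[0,0,3.8],[0.012,0.0465,0],0],[[0,0,3.8],[0.012,0.0465,0],0],[[0,0,3.8],[0.012,0.0465,0],0],[[0,0,3.8],[0.012,0.0465,0],0],[[0,0,3.9],[0.012,0.0465,0],0]]'

```text
clock: 4.4
tcp_pos: [0.602, -0.0191, 0.1937]
eef_rot: [0.605, 0.796, -0.0, -0.0]
force: [0.1, -0.6, -1.2]
width: 0.0238
gripper_force: 49.9
```

Emit:
send_rows --motion '[[[0,0,0],[0,0,0],0],[[0,0,0],[0,0,0],0],[[0,0,0],[0,0,0],0]]'

```text
clock: 4.7
tcp_pos: [0.6017, -0.0218, 0.1939]
eef_rot: [0.607, 0.795, -0.0, -0.0]
force: [-0.6, -0.8, -1.0]
width: 0.0234
gripper_force: 49.9
```

```bash
python3 - <<'E'
from h import *
s=pose(); ims=[]
for n in ["wrist","scene","side"]:
    c,im=save(n,n+"2.png"); 
    t=s["tcp_pos"]; ex=np.array([-.267,.964,0]); ey=np.array([-.964,-.267,0])
    pr=[proj(c,t+.164*ex+.028*ey+[0,0,-.07]),proj(c,(.520,.127,.044))]; print(n,pr)
    u,v=[int(q) for q in np.mean(pr,0)]
    u=min(max(u,65),575);v=min(max(v,65),335)
    print(n,"off",u-65,v-65); ims.append(cv2.resize(im[v-65:v+65,u-65:u+65],None,fx=4,fy=4,interpolation=cv2.INTER_CUBIC))
# wrist | scene
cv2.imwrite("pics/d1.png",cv2.resize(np.hstack(ims[:2]),(800,400),interpolation=cv2.INTER_AREA)); cv2.imwrite("pics/d2.png",ims[2])
E
```

```text
t 4.7 tcp [ 0.6017 -0.0218  0.1939] yaw_y 15.29 z [-5.e-04 -0.e+00 -1.e+00] F [-0.6  -0.82 -0.99] M [-0.03 -0.12  0.02] w 0.0234 g 49.9125212430954
wrist [[255.5, -74.9], [263.0, -1.6]]
wrist off 194 0
scene [[369.2, 146.7], [363.0, 163.9]]
scene off 301 90
side [[302.3, 222.2], [307.6, 242.5]]
side off 239 167
```

View pics/d1.png

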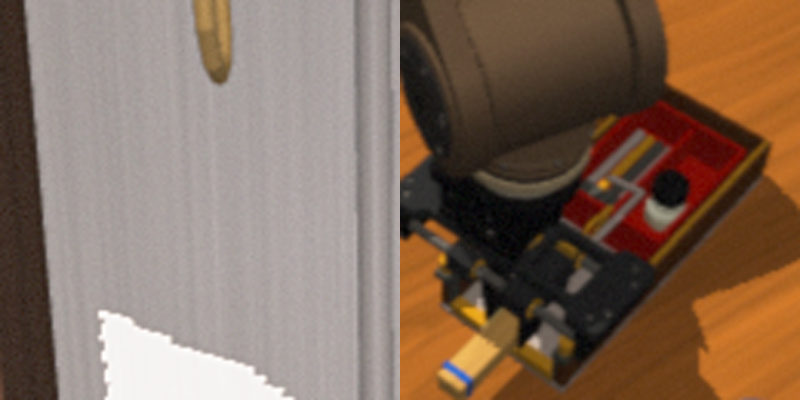

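View pics/d2.png

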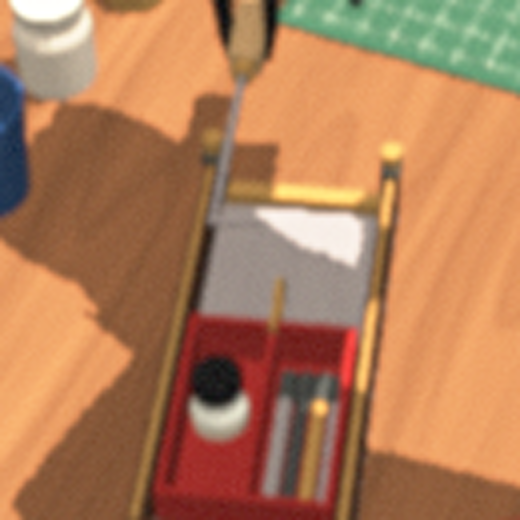

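```bash
python3 - <<'E'
from h import *
def tri(ps):
    A=np.zeros((3,3));b=np.zeros(3)
    for n,uv in ps:
        f,cx,cy,R,t=cam(n);d=R.T@np.array([(uv[0]-cx)/f,(uv[1]-cy)/f,1]);d/=np.linalg.norm(d);o=-R.T@t;P=np.eye(3)-np.outer(d,d);A+=P;b+=P@o
    x=np.linalg.solve(A,b);print(x.round(4),[proj(cam(n),x) for n,_ in ps],ps);return x
s=pose();t=s["tcp_pos"]
ex=np.array([-.264,.9645,0]); ey=np.array([-.9645,-.264,0])
for nm,x in (("bend",tri([("scene",(380.2,151.3)),("side",(291.6,220.8))])),("tip",tri([("scene",(367.4,148.2)),("side",(303.1,219.8))]))):
    d=x-t;print(nm,(d@ex).round(4),(d@ey).round(4),d[2].round(4))
print("eye front: wrist",ray(cam("wrist"),(264.5,26),.042),"side",ray(cam("side"),(308.3,236.8),.046))
E=ray(cam("scene"),(305+295/5-.4,110+268/5-.4),.044);print("eye scene",E)
print("side mask eye lateral:",[proj(cam("side"),np.array([.52,.127,.044])+k*ex) for k in(-.016,0,.016)],[proj(cam("wrist"),np.array([.52,.127,.042])-.016*ex)])
E
```

```text
t 4.85 tcp [ 0.6018 -0.0224  0.1942] yaw_y 15.23 z [-1.e-04 -0.e+00 -1.e+00] F [ 0.91  0.35 -0.99] M [-0.01 -0.15 -0.03] w 0.0237 g 49.912574887275696
[0.5584 0.1387 0.1275] [[379.3, 151.0], [290.8, 221.0]] [('scene', (380.2, 151.3)), ('side', (291.6, 220.8))]
[0.5323 0.1215 0.1245] [[367.2, 148.1], [302.9, 219.9]] [('scene', (367.4, 148.2)), ('side', (303.1, 219.8))]
bend 0.1668 -0.0007 -0.0667
tip 0.1571 0.0291 -0.0697
eye front: wrist [0.52483166 0.1095547  0.042     ] side [0.52528638 0.10995004 0.046     ]
eye scene [0.51890553 0.12982291 0.044     ]
side mask eye lateral: [[308.5, 237.8], [307.6, 242.5], [306.8, 247.2]] [[264.3, 22.9]]
```

The side view shows the bend at about (292,221) and the eye front at about (308,237). That puts the tip about 11 mm to the -y side of the eye and aligned in x, so I'm descending.

Emit:
send_rows --motion '[[[0,0,0],[0.003,0.003,-0.02],0],[[0,0,0],[0,0,-0.02],0],[[0,0,0],[0,0,-0.02],0],[[0,0,0],[0,0,-0.015],0],[[0,0,0],[0,0,-0.005],0],[[0,0,0],[0,0,0],0]]'

```text
clock: 5.45
tcp_pos: [0.6049, -0.0185, 0.1138]
eef_rot: [0.607, 0.795, -0.0, -0.0]
force: [-0.7, 0.3, -0.6]
width: 0.0238
gripper_force: 49.9
```

```bash
python3 - <<'E'
from h import *
s=pose(); ims=[]
for n in ["side","scene"]:
    c,im=save(n,n+"3.png"); u,v=[int(q) for q in proj(c,(.53,.127,.044))]; u-=40;v-=40
    print(n,u,v); ims.append(cv2.resize(im[v:v+80,u:u+80],None,fx=5,fy=5,interpolation=cv2.INTER_CUBIC))
cv2.imwrite("pics/e1.png",np.hstack(ims))
E
```

```text
t 5.45 tcp [ 0.6049 -0.0185  0.1138] yaw_y 15.31 z [-8.e-04  2.e-04 -1.e+00] F [-0.66  0.28 -0.59] M [-0.03 -0.09 -0.  ] w 0.0238 g 49.91257131099701
side 264 201
scene 325 126
```

View pics/e1.png

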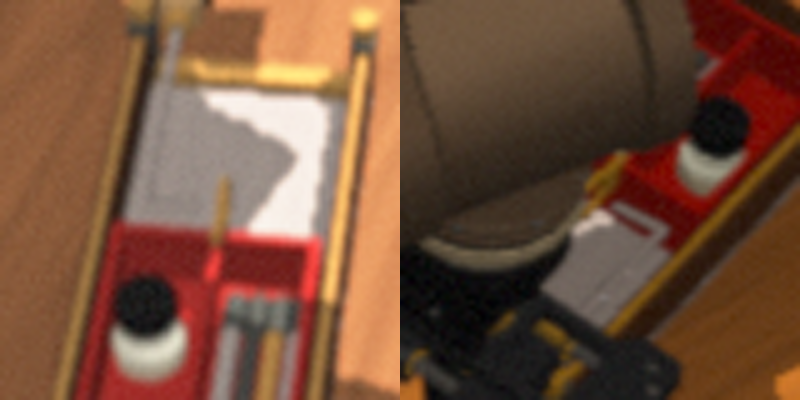

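```bash
python3 - <<'E'
from h import *
c=cam("scene");ex=np.array([-.264,.9645]); ey=np.array([-.9645,-.264]); eye=np.array([.5206,.1255]); t=np.array([.6049,-.0185])
for n,X,Y in(("bend",663,230),("tip",620,210),("eye",593,188)):
  for z in(.041,.044,.047):
    p=ray(c,(325+(X-400)/5-.4,126+Y/5-.4),z)[:2]; print(n,z,p.round(4),"rel eye",((p-eye)@ex).round(4),((p-eye)@ey).round(4),"rel tcp",((p-t)@ex).round(4),((p-t)@ey).round(4))
# side: local contrast enlargement
a=cv2.imread("pics/side3.png")[225:262,285:325].astype(float)
b=cv2.imread("pics/side2.png")[225:262,285:325]
g=np.clip((a-60)*1.8,0,255).astype(np.uint8)
cv2.imwrite("pics/f1.png",cv2.resize(g,None,fx=14,fy=14,interpolation=cv2.INTER_CUBIC))
print([proj(cam("side"),(*(eye+x*ex+y*ey),.044)) for x,y in((0,0),(-.016,0),(0.003,-.043),(0,-.015))])
E
```

```text
bend 0.041 [0.5603 0.144 ] rel eye 0.0074 -0.0431 rel tcp 0.1685 0.0002
bend 0.044 [0.5618 0.1423] rel eye 0.0053 -0.0442 rel tcp 0.1664 -0.0009
bend 0.047 [0.5634 0.1405] rel eye 0.0032 -0.0452 rel tcp 0.1643 -0.0019
tip 0.041 [0.5367 0.1334] rel eye 0.0034 -0.0176 rel tcp 0.1645 0.0257
tip 0.044 [0.5383 0.1317] rel eye 0.0013 -0.0187 rel tcp 0.1624 0.0245
tip 0.047 [0.54 0.13] rel eye -0.0008 -0.0199 rel tcp 0.1604 0.0234
eye 0.041 [0.5166 0.1306] rel eye 0.006 0.0025 rel tcp 0.1671 0.0458
eye 0.044 [0.5183 0.1289] rel eye 0.0039 0.0013 rel tcp 0.1651 0.0446
eye 0.047 [0.52   0.1273] rel eye 0.0018 0.0001 rel tcp 0.163 0.0434
[[307.6, 242.0], [308.5, 237.4], [291.5, 241.5], [302.1, 241.5]]
```

View pics/f1.png

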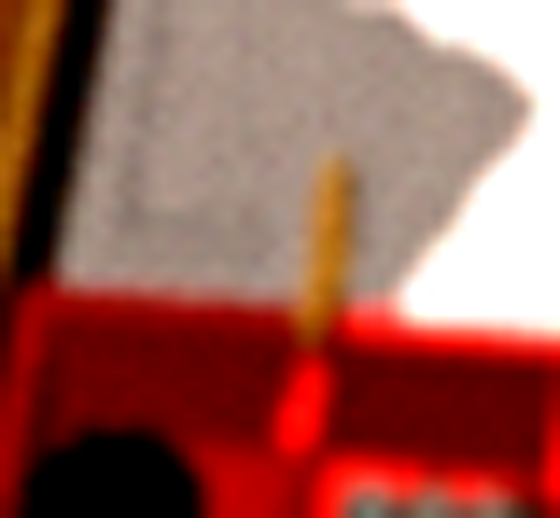

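The prong (side crop rows 200–235) lines up with the ring (rows 155–285, centre about 222). I'm inserting gently along +y.

Emit:
send_rows --motion '[[[0,0,0],[-0.0048,0.0,0],0],[[0,0,0],[-0.004,-0.001,0],0],[[0,0,0],[-0.004,-0.001,0],0],[[0,0,0],[-0.003,-0.001,0],0]]'

```text
clock: 5.95
tcp_pos: [0.5888, -0.0211, 0.1146]
eef_rot: [0.606, 0.795, 0.0, 0.0]
force: [-0.0, -0.5, -1.0]
width: 0.0237
gripper_force: 49.9
```

Emit:
send_rows --motion '[[[0,0,0],[-0.003,-0.0008,0],0],[[0,0,0],[-0.003,-0.0008,0],0],[[0,0,0],[0,0,0],0]]'

```text
clock: 6.25
tcp_pos: [0.5829, -0.0227, 0.1143]
eef_rot: [0.606, 0.795, -0.0, -0.0]
force: [0.3, -0.1, -1.1]
width: 0.0235
gripper_force: 49.9
```

No contact force, so the tip is going through. Finishing the insertion.

Emit:
send_rows --motion '[[[0,0,0],[-0.004,-0.001,0],0],[[0,0,0],[-0.004,-0.001,0],0],[[0,0,0],[0,0,0],0],[[0,0,0],[0,0,0],0]]'

```text
clock: 6.65
tcp_pos: [0.5752, -0.0247, 0.1143]
eef_rot: [0.606, 0.795, 0.0, 0.0]
force: [0.6, 0.4, -0.3]
width: 0.0235
gripper_force: 49.9
```

```bash
python3 - <<'E'
from h import *
s=pose(); ims=[]
for n in ["side","scene"]:
    c,im=save(n,n+"4.png"); u,v=[int(q) for q in proj(c,(.52,.127,.044))]; u-=20;v-=20
    print(n,u,v); ims.append(cv2.resize(np.clip((im[v:v+40,u:u+40].astype(float)-20)*1.5,0,255).astype(np.uint8),None,fx=10,fy=10,interpolation=cv2.INTER_CUBIC))
cv2.imwrite("pics/g1.png",np.hstack(ims))
E
```

```text
t 6.65 tcp [ 0.5752 -0.0247  0.1143] yaw_y 15.34 z [ 2.e-04  0.e+00 -1.e+00] F [ 0.64  0.41 -0.27] M [-0.07 -0.13 -0.02] w 0.0235 g 49.912683963775635
side 287 222
scene 343 143
```

View pics/g1.png

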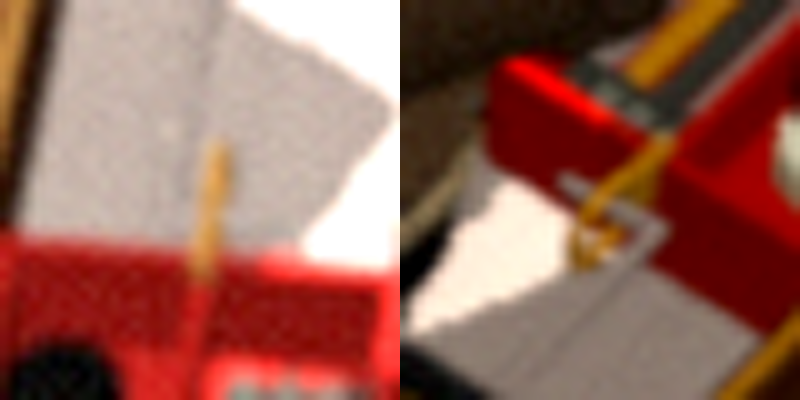

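Through the eye: in the scene crop the prong runs from (665,230) to (565,180) and crosses behind the ring. Pulling along bay -x, gently first.

Emit:
send_rows --motion '[[[0,0,0],[0.0005,-0.002,0],0],[[0,0,0],[0.0005,-0.002,0],0],[[0,0,0],[0.0005,-0.002,0],0],[[0,0,0],[0.0005,-0.002,0],0],[[0,0,0],[0.0006,-0.002,0],0],[[0,0,0],[0.0006,-0.002,0],0]]'

```text
clock: 7.35
tcp_pos: [0.5784, -0.0369, 0.1143]
eef_rot: [0.606, 0.795, 0.0, 0.0]
force: [1.0, 0.9, -1.0]
width: 0.0238
gripper_force: 49.9
```

Emit:
send_rows --motion '[[[0,0,0],[0.0006,-0.002,0],0],[[0,0,0],[0.0008,-0.003,0],0],[[0,0,0],[0.0008,-0.003,0],0],[[0,0,0],[0.0008,-0.003,0],0],[[0,0,0],[0.0008,-0.003,0],0]]'

```text
clock: 7.85
tcp_pos: [0.5822, -0.0508, 0.1142]
eef_rot: [0.606, 0.795, 0.0, -0.0]
force: [-0.5, 4.0, -1.8]
width: 0.0236
gripper_force: 49.9
```

Emit:
send_rows --motion '[[[0,0,0],[0.0011,-0.004,0],0],[[0,0,0],[0.0011,-0.004,0],0],[[0,0,0],[0.0011,-0.004,0],0],[[0,0,0],[0.0011,-0.004,0],0],[[0,0,0],[0.0011,-0.004,0],0],[[0,0,0],[0.0011,-0.004,0],0],[[0,0,0],[0.0011,-0.004,0],0],[[0,0,0],[0.0011,-0.004,0],0]]'

```text
clock: 8.65
tcp_pos: [0.5911, -0.083, 0.1143]
eef_rot: [0.606, 0.795, 0.0, 0.0]
force: [-0.9, 3.6, -0.8]
width: 0.0236
gripper_force: 49.9
```

Emit:
send_rows --motion '[[[0,0,0],[0.0011,-0.004,0],0],[[0,0,0],[0.0011,-0.004,0],0],[[0,0,0],[0.0011,-0.004,0],0],[[0,0,0],[0.0011,-0.004,0],0],[[0,0,0],[0.0011,-0.004,0],0],[[0,0,0],[0.0011,-0.004,0],0],[[0,0,0],[0.0011,-0.004,0],0]]'

```text
clock: 9.35
tcp_pos: [0.5988, -0.111, 0.1142]
eef_rot: [0.606, 0.795, 0.0, -0.0]
force: [-1.1, 4.1, -0.9]
width: 0.0234
gripper_force: 49.9
```

Emit:
send_rows --motion '[[[0,0,0],[0.0004,-0.0015,0],0],[[0,0,0],[0.0004,-0.0015,0],0],[[0,0,0],[0.0004,-0.0015,0],0],[[0,0,0],[0.0004,-0.0015,0],0]]'

```text
clock: 9.75
tcp_pos: [0.6003, -0.1167, 0.1143]
eef_rot: [0.606, 0.795, 0.0, 0.0]
force: [-0.2, 4.2, -1.8]
width: 0.0238
gripper_force: 49.9
```

Emit:
send_rows --motion '[[[0,0,0],[0.0003,-0.001,0],0],[[0,0,0],[0.0003,-0.001,0],0],[[0,0,0],[0.0003,-0.001,0],0],[[0,0,0],[0.0003,-0.001,0],0]]'

```text
clock: 10.15
tcp_pos: [0.6015, -0.1207, 0.1143]
eef_rot: [0.606, 0.795, 0.0, 0.0]
force: [-1.1, 2.9, -1.9]
width: 0.0234
gripper_force: 49.9
```

Emit:
send_rows --motion '[[[0,0,0],[0.0003,-0.001,0],0],[[0,0,0],[0.0003,-0.001,0],0],[[0,0,0],[0.0003,-0.001,0],0],[[0,0,0],[0.0003,-0.001,0],0]]'

```text
clock: 10.55
tcp_pos: [0.6027, -0.1247, 0.1143]
eef_rot: [0.606, 0.795, 0.0, 0.0]
force: [-0.8, 2.8, -1.9]
width: 0.0236
gripper_force: 49.9
```

```bash
python3 - <<'E'
from h import *
pose(); c,im=save("side","side5.png")
eye=np.array([.5206,.1255]);ex=np.array([-.264,.9645])
# jar cap, and tray-front/stop-bar gap seen on a line between eye and cheek: sample bright floor between red wall and brass bar
ey=np.array([-.9645,-.264])
for y in(.03,-.03,.045):
    o=[]
    for d in range(60,160,2):
        p=eye-ex*(d/1000-.022)+ey*y; u,v=proj(c,(*p,.012)); o.append(im[int(round(v)),int(round(u))].tolist())
    print(y,[f"{60+2*i}:{q}" for i,q in enumerate(o)][::2])
E
```

```text
t 10.55 tcp [ 0.6027 -0.1247  0.1143] yaw_y 15.35 z [ 1.e-04  0.e+00 -1.e+00] F [-0.76  2.81 -1.85] M [ 0.6   0.04 -0.07] w 0.0236 g 49.91488337516785
0.03 ['60:[84, 95, 106]', '64:[89, 96, 95]', '68:[89, 97, 96]', '72:[94, 104, 103]', '76:[95, 101, 128]', '80:[84, 90, 166]', '84:[65, 70, 173]', '88:[41, 45, 142]', '92:[28, 32, 110]', '96:[31, 33, 114]', '100:[33, 36, 113]', '104:[29, 32, 112]', '108:[28, 32, 111]', '112:[28, 30, 108]', '116:[33, 35, 121]', '120:[50, 54, 138]', '124:[89, 97, 169]', '128:[107, 114, 152]', '132:[100, 117, 138]', '136:[73, 104, 131]', '140:[55, 101, 137]', '144:[67, 120, 161]', '148:[71, 129, 170]', '152:[66, 111, 159]', '156:[66, 111, 159]']
-0.03 ['60:[21, 18, 20]', '64:[31, 33, 33]', '68:[19, 20, 19]', '72:[28, 30, 30]', '76:[24, 22, 23]', '80:[24, 23, 20]', '84:[23, 18, 21]', '88:[29, 30, 57]', '92:[27, 29, 90]', '96:[35, 37, 112]', '100:[26, 28, 117]', '104:[33, 33, 115]', '108:[28, 28, 110]', '112:[24, 26, 115]', '116:[32, 36, 124]', '120:[63, 68, 144]', '124:[102, 109, 152]', '128:[114, 128, 149]', '132:[91, 116, 137]', '136:[65, 102, 131]', '140:[59, 106, 143]', '144:[68, 122, 165]', '148:[70, 127, 171]', '152:[73, 124, 169]', '156:[60, 101, 145]']
0.045 ['60:[77, 79, 109]', '64:[64, 68, 92]', '68:[62, 66, 167]', '72:[62, 68, 143]', '76:[65, 72, 141]', '80:[56, 59, 143]', '84:[44, 47, 143]', '88:[36, 41, 135]', '92:[49, 53, 188]', '96:[40, 44, 174]', '100:[40, 45, 165]', '104:[38, 42, 154]', '108:[37, 41, 144]', '112:[34, 39, 132]', '116:[42, 47, 172]', '120:[81, 88, 234]', '124:[106, 115, 216]', '128:[112, 124, 170]', '132:[89, 114, 136]', '136:[61, 100, 131]', '140:[60, 110, 147]', '144:[68, 124, 164]', '148:[80, 136, 182]', '152:[84, 143, 202]', '156:[96, 153, 228]']
```

About 35 mm still to go; 20 mm at 2 mm/row, then fine steps.

Emit:
send_rows --motion '[[[0,0,0],[0.0005,-0.002,0],0],[[0,0,0],[0.0006,-0.002,0],0],[[0,0,0],[0.0005,-0.002,0],0],[[0,0,0],[0.0006,-0.002,0],0],[[0,0,0],[0.0005,-0.002,0],0],[[0,0,0],[0.0006,-0.002,0],0],[[0,0,0],[0.0005,-0.002,0],0],[[0,0,0],[0.0006,-0.002,0],0]]'

```text
clock: 11.4
tcp_pos: [0.6071, -0.1408, 0.1143]
eef_rot: [0.606, 0.795, 0.0, 0.0]
force: [-0.8, 3.3, -2.0]
width: 0.0241
gripper_force: 49.9
```

Emit:
send_rows --motion '[[[0,0,0],[0.0003,-0.001,0],0],[[0,0,0],[0.0003,-0.001,0],0],[[0,0,0],[0.0003,-0.001,0],0],[[0,0,0],[0.0003,-0.001,0],0],[[0,0,0],[0.0002,-0.001,0],0]]'

```text
clock: 11.9
tcp_pos: [0.6085, -0.1457, 0.1143]
eef_rot: [0.606, 0.795, 0.0, 0.0]
force: [0.0, 3.4, -1.1]
width: 0.0236
gripper_force: 49.9
```

Emit:
send_rows --motion '[[[0,0,0],[0.0003,-0.001,0],0],[[0,0,0],[0.0003,-0.001,0],0],[[0,0,0],[0.0003,-0.001,0],0],[[0,0,0],[0.0003,-0.001,0],0]]'

```text
clock: 12.3
tcp_pos: [0.6097, -0.1498, 0.1143]
eef_rot: [0.606, 0.795, 0.0, 0.0]
force: [-1.0, 4.1, -1.6]
width: 0.0236
gripper_force: 49.9
```

Emit:
send_rows --motion '[[[0,0,0],[0.0003,-0.001,0],0],[[0,0,0],[0.0003,-0.001,0],0],[[0,0,0],[0.0002,-0.001,0],0]]'

```text
clock: 12.6
tcp_pos: [0.6105, -0.1528, 0.1143]
eef_rot: [0.606, 0.795, 0.0, 0.0]
force: [-0.6, 3.9, -0.8]
width: 0.0237
gripper_force: 49.9
```

Emit:
send_rows --motion '[[[0,0,0],[0.0003,-0.001,0],0],[[0,0,0],[0.0003,-0.001,0],0]]'

```text
clock: 12.8
tcp_pos: [0.6111, -0.1547, 0.1143]
eef_rot: [0.606, 0.795, 0.0, 0.0]
force: [-1.1, 4.0, -1.7]
width: 0.0239
gripper_force: 49.9
```

Emit:
send_rows --motion '[[[0,0,0],[0.0003,-0.001,0],0],[[0,0,0],[0.0002,-0.001,0],0]]'

```text
clock: 13.0
tcp_pos: [0.6116, -0.1567, 0.1143]
eef_rot: [0.606, 0.795, 0.0, 0.0]
force: [-0.8, 2.6, -1.6]
width: 0.024
gripper_force: 49.9
```

Emit:
send_rows --motion '[[[0,0,0],[0.0003,-0.001,0],0],[[0,0,0],[0.0003,-0.001,0],0]]'

```text
clock: 13.2
tcp_pos: [0.6122, -0.1587, 0.1143]
eef_rot: [0.606, 0.795, 0.0, 0.0]
force: [-1.0, 4.1, -0.6]
width: 0.0237
gripper_force: 49.9
```

Emit:
send_rows --motion '[[[0,0,0],[0.0003,-0.001,0],0],[[0,0,0],[0.0002,-0.001,0],0]]'

```text
clock: 13.4
tcp_pos: [0.6127, -0.1608, 0.1143]
eef_rot: [0.606, 0.795, 0.0, 0.0]
force: [-0.7, 3.7, -1.7]
width: 0.0235
gripper_force: 49.9
```

Emit:
send_rows --motion '[[[0,0,0],[0.0003,-0.001,0],0],[[0,0,0],[0.0003,-0.001,0],0]]'

```text
clock: 13.6
tcp_pos: [0.6133, -0.1628, 0.1143]
eef_rot: [0.606, 0.795, 0.0, 0.0]
force: [-0.5, 4.4, -1.4]
width: 0.024
gripper_force: 49.9
```

Emit:
send_rows --motion '[[[0,0,0],[0.0003,-0.001,0],0],[[0,0,0],[0.0003,-0.001,0],0]]'

```text
clock: 13.8
tcp_pos: [0.6139, -0.1648, 0.1143]
eef_rot: [0.606, 0.795, 0.0, 0.0]
force: [-1.6, 3.5, -0.8]
width: 0.0239
gripper_force: 49.9
```

```bash
python3 - <<'E'
from h import *
c,im=save("side","side6.png"); a=cv2.imread("pics/side5.png")
eye=np.array([.5206,.1255]);ex=np.array([-.264,.9645]);ey=np.array([-.9645,-.264])
def prof(im,y,z):
    d=np.arange(100,190,3); return [(int(k),im[tuple(int(round(w)) for w in proj(c,(*(eye-ex*(k/1000-.022)+ey*y),z))[::-1])].tolist()) for k in d]
print(prof(im,.03,.018)); print(prof(im,.03,.051))
E
```

```text
[(100, [94, 102, 105]), (103, [90, 97, 96]), (106, [84, 88, 89]), (109, [73, 79, 84]), (112, [73, 79, 84]), (115, [58, 64, 98]), (118, [49, 53, 125]), (121, [36, 39, 127]), (124, [27, 30, 116]), (127, [27, 30, 116]), (130, [23, 28, 110]), (133, [29, 32, 112]), (136, [28, 32, 111]), (139, [23, 30, 108]), (142, [23, 30, 108]), (145, [36, 37, 113]), (148, [28, 32, 111]), (151, [22, 26, 113]), (154, [22, 26, 113]), (157, [34, 39, 128]), (160, [48, 60, 141]), (163, [49, 72, 136]), (166, [49, 72, 136]), (169, [52, 81, 129]), (172, [56, 86, 131]), (175, [61, 93, 140]), (178, [69, 107, 166]), (181, [69, 107, 166]), (184, [84, 130, 201]), (187, [93, 143, 222])]
[(100, [32, 30, 113]), (103, [31, 31, 111]), (106, [27, 31, 109]), (109, [31, 34, 113]), (112, [29, 32, 110]), (115, [29, 31, 111]), (118, [26, 26, 109]), (121, [26, 26, 109]), (124, [32, 33, 114]), (127, [34, 39, 129]), (130, [40, 49, 135]), (133, [49, 70, 137]), (136, [49, 70, 137]), (139, [51, 78, 127]), (142, [54, 82, 124]), (145, [58, 83, 127]), (148, [54, 84, 131]), (151, [54, 84, 131]), (154, [75, 115, 181]), (157, [87, 135, 212]), (160, [91, 143, 223]), (163, [94, 147, 224]), (166, [94, 147, 224]), (169, [97, 148, 224]), (172, [94, 143, 223]), (175, [95, 146, 223]), (178, [95, 146, 223]), (181, [91, 143, 220]), (184, [91, 141, 219]), (187, [91, 142, 219])]
```

Emit:
send_rows --motion '[[[0,0,0],[0.0003,-0.001,0],0],[[0,0,0],[0.0003,-0.001,0],0]]'

```text
clock: 14.05
tcp_pos: [0.6145, -0.1667, 0.1143]
eef_rot: [0.606, 0.795, 0.0, 0.0]
force: [-0.1, 2.8, -0.6]
width: 0.0236
gripper_force: 49.9
```

Emit:
send_rows --motion '[[[0,0,0],[0.0003,-0.001,0],0],[[0,0,0],[0.0002,-0.001,0],0]]'

```text
clock: 14.25
tcp_pos: [0.6148, -0.1685, 0.1141]
eef_rot: [0.606, 0.795, 0.0, -0.0]
force: [-2.5, 7.5, -1.6]
width: 0.0237
gripper_force: 49.9
```

Contact, at 8 N. Small increment and hold.

Emit:
send_rows --motion '[[[0,0,0],[0.0001,-0.0003,0],0],[[0,0,0],[0,0,0],0]]'

```text
clock: 14.45
tcp_pos: [0.6147, -0.1686, 0.114]
eef_rot: [0.606, 0.795, 0.0, -0.001]
force: [-2.3, 6.3, -1.1]
width: 0.0238
gripper_force: 49.9
```

Emit:
send_rows --motion '[[[0,0,0],[0.0003,-0.0008,0],0],[[0,0,0],[0,0,0],0]]'

```text
clock: 14.65
tcp_pos: [0.6147, -0.1689, 0.1138]
eef_rot: [0.606, 0.795, 0.0, -0.001]
force: [-1.8, 9.6, -1.1]
width: 0.0239
gripper_force: 49.9
```

Emit:
send_rows --motion '[[[0,0,0],[0.0001,-0.0004,0],0],[[0,0,0],[0,0,0],0],[[0,0,0],[0,0,0],0],[[0,0,0],[0,0,0],0]]'

```text
clock: 15.05
tcp_pos: [0.6147, -0.169, 0.1138]
eef_rot: [0.606, 0.795, 0.0, -0.002]
force: [-2.8, 10.9, -1.4]
width: 0.0237
gripper_force: 49.9
```

Emit:
send_rows --motion '[[[0,0,0],[0,0,0],0],[[0,0,0],[0,0,0],0],[[0,0,0],[0,0,0],0],[[0,0,0],[0,0,0],0]]'

```text
clock: 15.45
tcp_pos: [0.6147, -0.169, 0.1138]
eef_rot: [0.606, 0.795, 0.0, -0.002]
force: [-3.5, 10.7, -2.2]
width: 0.0238
gripper_force: 49.9
```

Held at about 11 N for 0.8 s. Slackening to the hole's centre.

Emit:
send_rows --motion '[[[0,0,0],[-0.0005,0.0018,0],0],[[0,0,0],[-0.0005,0.0018,0],0],[[0,0,0],[-0.0005,0.0018,0],0],[[0,0,0],[-0.0005,0.0018,0],0],[[0,0,0],[0,0,0],0]]'

```text
clock: 15.95
tcp_pos: [0.6135, -0.163, 0.1144]
eef_rot: [0.606, 0.795, 0.0, 0.0]
force: [1.0, 0.2, -0.5]
width: 0.0237
gripper_force: 49.9
```

Emit:
send_rows --motion '[[[0,0,0],[0.0045,0.0022,0],0],[[0,0,0],[0.0048,0.0013,0],0],[[0,0,0],[0.0048,0.0013,0],0],[[0,0,0],[0,0,0],0]]'

```text
clock: 16.35
tcp_pos: [0.6283, -0.158, 0.1142]
eef_rot: [0.606, 0.795, 0.0, 0.0]
force: [-0.5, -0.9, -1.2]
width: 0.0236
gripper_force: 49.9
```

Emit:
send_rows --motion '[[[0,0,0],[0.0048,0.0013,0],0],[[0,0,0],[0.0048,0.0013,0],0],[[0,0,0],[0.0048,0.0013,0],0],[[0,0,0],[0,0,0],0]]'

```text
clock: 16.75
tcp_pos: [0.6426, -0.1541, 0.1142]
eef_rot: [0.606, 0.795, 0.0, 0.0]
force: [-0.1, -0.5, -1.4]
width: 0.0238
gripper_force: 49.9
```

Emit:
send_rows --motion '[[[0,0,0],[0,0,0.005],0],[[0,0,0],[0,0,0.01],0],[[0,0,0],[0,0,0.02],0],[[0,0,0],[0,0,0.03],0],[[0,0,0],[0,0,0.03],0],[[0,0,0],[0,0,0],0]]'

```text
clock: 17.35
tcp_pos: [0.643, -0.1547, 0.2144]
eef_rot: [0.606, 0.795, 0.001, 0.003]
force: [0.4, 0.1, -1.1]
width: 0.0238
gripper_force: 49.9
```

```bash
python3 - <<'E'
from h import *
pose(); c,im=save("side","side7.png"); b=cv2.imread("pics/side6.png")
eye=np.array([.5206,.1255]);ex=np.array([-.264,.9645]);ey=np.array([-.9645,-.264])
for y in(.03,.0,-.03): print(y,[(int(k),im[tuple(int(round(w)) for w in proj(c,(*(eye-ex*(k/1000-.022)+ey*y),.051))[::-1])].tolist()) for k in range(115,150,2)])
E
```

```text
t 17.35 tcp [ 0.643  -0.1547  0.2144] yaw_y 15.34 z [ 0.0069 -0.0024 -1.    ] F [ 0.4   0.1  -1.12] M [-0.   -0.14 -0.07] w 0.0238 g 49.91261065006256
0.03 [(115, [28, 32, 112]), (117, [28, 32, 112]), (119, [25, 24, 106]), (121, [25, 24, 106]), (123, [29, 34, 110]), (125, [30, 28, 113]), (127, [23, 28, 112]), (129, [35, 44, 133]), (131, [35, 44, 133]), (133, [60, 81, 169]), (135, [60, 81, 169]), (137, [76, 118, 201]), (139, [76, 118, 201]), (141, [89, 140, 221]), (143, [89, 140, 221]), (145, [91, 145, 222]), (147, [91, 145, 222]), (149, [90, 142, 222])]
0.0 [(115, [30, 33, 131]), (117, [30, 33, 131]), (119, [32, 35, 127]), (121, [32, 35, 127]), (123, [44, 63, 138]), (125, [44, 63, 138]), (127, [48, 81, 133]), (129, [51, 93, 138]), (131, [51, 93, 138]), (133, [66, 110, 157]), (135, [66, 110, 157]), (137, [65, 112, 158]), (139, [65, 112, 158]), (141, [70, 122, 166]), (143, [70, 122, 166]), (145, [67, 119, 161]), (147, [67, 119, 161]), (149, [70, 120, 161])]
-0.03 [(115, [32, 34, 115]), (117, [32, 34, 115]), (119, [34, 36, 116]), (121, [34, 36, 116]), (123, [24, 27, 110]), (125, [24, 27, 110]), (127, [24, 30, 117]), (129, [24, 30, 117]), (131, [39, 43, 135]), (133, [39, 43, 135]), (135, [42, 63, 141]), (137, [42, 63, 141]), (139, [48, 75, 133]), (141, [57, 87, 134]), (143, [57, 87, 134]), (145, [57, 87, 134]), (147, [55, 86, 132]), (149, [55, 88, 134])]
```

The tray is still home (front edge unchanged at about 133). Returning the hook to its original spot on the mat.

Emit:
send_rows --motion '[[[0,0,-4.9],[-0.022,-0.038,0],0],[[0,0,-5],[-0.0226,-0.0384,0],0],[[0,0,-5],[-0.0226,-0.0384,0],0],[[0,0,-5],[-0.0226,-0.0384,0],0],[[0,0,-5],[-0.0226,-0.0384,0],0],[[0,0,-4.8],[-0.0226,-0.0384,0],0],[[0,0,0],[0,0,0],0]]'

```text
clock: 18.1
tcp_pos: [0.5041, -0.3882, 0.2083]
eef_rot: [0.792, 0.61, -0.0, -0.0]
force: [-0.3, 1.2, -0.9]
width: 0.0236
gripper_force: 49.9
```

Emit:
send_rows --motion '[[[0,0,0],[0,0,-0.03],0],[[0,0,0],[0,0,-0.03],0],[[0,0,0],[0,0,-0.03],0],[[0,0,0],[0,0,-0.02],0],[[0,0,0],[0,0,-0.01],0],[[0,0,0],[0,0,-0.004],0],[[0,0,0],[0,0,0],0]]'

```text
clock: 18.8
tcp_pos: [0.5071, -0.384, 0.0854]
eef_rot: [0.79, 0.613, 0.0, -0.0]
force: [0.6, -0.6, -0.9]
width: 0.0238
gripper_force: 49.9
```

```bash
python3 - <<'E'
from h import *
pose()
E
```

```text
t 18.8 tcp [ 0.5071 -0.384   0.0854] yaw_y -14.33 z [-1.e-04  2.e-04 -1.e+00] F [ 0.55 -0.58 -0.92] M [-0.09 -0.06 -0.04] w 0.0238 g 49.912623167037964
```

Emit:
send_rows --motion '[[[0,0,0],[0,0,-0.0007],0],[[0,0,0],[0,0,-0.0005],0],[[0,0,0],[0,0,0],0]]'

```text
clock: 19.1
tcp_pos: [0.5071, -0.3844, 0.0846]
eef_rot: [0.79, 0.613, 0.0, 0.0]
force: [-0.4, -0.4, -1.1]
width: 0.0238
gripper_force: 49.9
```

Emit:
send_rows --motion '[[[0,0,0],[0,0,-0.0007],0],[[0,0,0],[0,0,0],0],[[0,0,0],[0,0,0],0]]'

```text
clock: 19.4
tcp_pos: [0.5071, -0.3844, 0.0842]
eef_rot: [0.79, 0.613, 0.0, 0.0]
force: [-1.2, 0.8, 5.9]
width: 0.0238
gripper_force: 49.9
```

The hook is resting on the mat (about 6 N). Releasing and retreating.

Emit:
send_rows --motion '[[[0,0,0],[0,0,0],0.35],[[0,0,0],[0,0,0],0.5],[[0,0,0],[0,0,0],0.7],[[0,0,0],[0,0,0],0.8],[[0,0,0],[0,0,0],0.8],[[0,0,0],[0,0,0],0.8],[[0,0,0],[0,0,0],0.8],[[0,0,0],[0,0,0],0.8]]'

```text
clock: 20.2
tcp_pos: [0.507, -0.3842, 0.0833]
eef_rot: [0.79, 0.613, 0.0, 0.0]
force: [0.0, 0.0, 0.3]
width: 0.075
gripper_force: 0.0
```

Emit:
send_rows --motion '[[[0,0,0],[0,0,0.01],0.8],[[0,0,0],[0,0,0.03],0.8],[[0,0,0],[0,0,0.04],0.8],[[0,0,0],[0,0,0.04],0.8],[[0,0,0],[0,0,0.04],0.8],[[0,0,0],[0,0,0],0.8],[[0,0,0],[0,0,0],0.8]]'

```text
clock: 20.9
tcp_pos: [0.5069, -0.3842, 0.2446]
eef_rot: [0.79, 0.613, 0.0, 0.001]
force: [-0.9, 0.8, -0.5]
width: 0.0756
gripper_force: 0.0
```

```bash
python3 - <<'E'
from h import *
pose(); c,im=save("wrist","w8.png"); a=cv2.imread("pics/w1.png")
# hook handle blue band + steel bend position: compare scene view with start
c,im=save("scene","scene8.png"); a=cv2.imread("pics/scene0.png")
def wood(i):
    m=cv2.inRange(i[190:335,135:270],(60,130,190),(160,220,255)); x=np.argwhere(m); return len(x),(x.mean(0)+[190,135]).round(1)
print(wood(a),wood(im))
c,s=save("side","side8.png"); d=cv2.absdiff(s,cv2.imread("pics/side0.png")).sum(2)[100:200,300:420]; print((d>90).sum(), np.argwhere(d>90)[:5])
r=s[200:320,270:345]; m=cv2.inRange(r,(0,0,0),(25,25,25)); n,l,st,ce=cv2.connectedComponentsWithStats(m); print(st[1:][st[1:,4]>25])
E
```

```text
t 20.9 tcp [ 0.5069 -0.3842  0.2446] yaw_y -14.35 z [ 0.0016 -0.0014 -1.    ] F [-0.9   0.79 -0.5 ] M [-0.02 -0.09 -0.06] w 0.0756 g 0.0
(595, array([290.6, 212.6])) (552, array([289.3, 208. ]))
5365 [[ 0 85]
 [ 0 86]
 [ 0 87]
 [ 0 88]
 [ 0 89]]
[[26 18  9  9 43]]
```

```bash
python3 - <<'E'
from h import *
c=cam("wrist"); im=cv2.imread("pics/w8.png")
m=cv2.inRange(im,(120,0,0),(255,110,90)); m[:150]=0; m[:,:260]=0; m[:,380:]=0; x=np.argwhere(m); b=x.mean(0)[::-1]
g=cv2.cvtColor(im,cv2.COLOR_BGR2HSV); k=cv2.inRange(g,(0,0,60),(179,60,255)); 
cc=[[v,int(np.median(np.flatnonzero(k[v,295:340])+295)) if k[v,295:340].any() else None] for v in range(40,150,15)]
p=ray(c,b,.025)[:2]; print(len(x),b,"band at",p,cc)
q=ray(c,(cc[2][1],cc[2][0]),.014)[:2]; d=q-p; print("yaw",np.degrees(np.arctan2(d[1],d[0])),"hook centre",p+.045*d/np.linalg.norm(d))
i=cv2.imread("pics/side8.png");c=cam("side")
eye=np.array([.5206,.1255]);ex=np.array([-.264,.9645]);ey=np.array([-.9645,-.264])
for y in(.03,-.03): print(y,[(int(k),i[tuple(int(round(w)) for w in proj(c,(*(eye-ex*(k/1000-.022)+ey*y),.051))[::-1])].tolist()) for k in range(123,145,3)])
E
```

```text
0 [nan nan] band at [nan nan] [[40, 315], [55, 315], [70, 316], [85, 315], [100, 329], [115, 317], [130, 319], [145, 317]]
yaw nan hook centre [nan nan]
0.03 [(123, [20, 26, 104]), (126, [28, 29, 109]), (129, [38, 39, 123]), (132, [38, 39, 123]), (135, [37, 48, 129]), (138, [48, 69, 129]), (141, [46, 72, 117]), (144, [48, 78, 119])]
-0.03 [(123, [25, 27, 104]), (126, [31, 29, 112]), (129, [31, 29, 112]), (132, [34, 44, 131]), (135, [54, 79, 153]), (138, [77, 118, 189]), (141, [90, 140, 220]), (144, [90, 140, 220])]<stdin>:3: RuntimeWarning: Mean of empty slice.
  ret = um.true_divide(
```

The shank still lies straight at column 315–317 in the wrist view, as it did before the grasp. The tray edge is unchanged, so I'm handing in.

```bash
python3 -c "
from h import *
print(bot.hand_in())"
```

```text
the job is handed in; nothing more can be done
None
```

I handed the job in at about 21 s, with no verdict returned: the tray was drawn against the stop bar and held at about 11 N for 0.8 s, the hook was taken out of the eye and laid back on the mat, and my last camera measurements showed the tray still home.

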